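# Shorten a window security bar by one hole and snap it into its saddle

### The job

The security bar on the sliding-window sample is one hole too long to swing down in front of the sash stile. Squeeze its sprung button flush, slide the outer tube towards the hinge until the button clicks out in the very next hole, then press the bar down into the white saddle until it snaps home under the catch, and let go. Feel for the click and the stop and do not force the button, the stile or the saddle; leave everything else on the counter where it is.

Things in the scene. Friction and masses are not known exactly. Their poses are not given: they have to be found in the camera images.
- sample: cut-away sliding-window sample, fixed to the counter: plywood board 160 mm deep (x), 580 mm long (y), white sill (top 46 mm, tracks 54 mm above the counter), white jamb post at the +y end, white sash stile with a little glass at the -y end, both 250 mm tall. Origin under the board's centre; z up, y along the sill towards the jamb. Hinge pin, bar and saddle lie at its x = 0
- hinge_pin (a point): pivot of the security bar in its steel bracket on the jamb; fixed, 95 mm above the counter at x = 0, y = +170 mm of the sample. Stiff: 1.2 N m of friction, more than the bar's weight (about 0.6 N m), so the bar stays where it is left
- bar (a joint): angle of the security bar about the hinge pin, rad: 0 when level in the saddle, growing as the free end (towards -y of the sample) rises; starts at 0.42 to 0.62. The bar is a 20 mm square steel inner tube on the hinge with a 25 mm square aluminium outer tube over it. At its first length it meets the stile at about 0.37; one hole shorter it passes
- sleeve (a joint): how far the outer tube is slid towards the hinge, m: 0 at the start (first hole), the next hole somewhere between 0.026 and 0.056 (the spacing differs from bar to bar), a third at 0.092, too short for the saddle. Sliding takes about 6 N with the button in; the load drops as the button pops out and rises firmly once it bears on the hole's edge. In a hole: about 1 mm of play either way
- button_tip (a point): tip of the domed white nylon snap button, 9 mm across, on the inner tube 160 mm from the hinge pin, at the bar's mid-height; it stands 5 mm out of the outer tube's side facing +x of the sample, through an 11 mm hole (wall 1.5 mm). Pads closing there on the tube's sides facing -x and +x push it flush; a 20 N grip holds well
- snap_button (a joint): how far the button is pushed in, m: 0 fully out (2.5 N), 0.005 flush with the tube's face (4.5 N). Flush, its dome rides in under the hole's edge when the outer tube is pushed along (about 10 N with the tube's friction); less far in, it jams. Under the wall it reads 0.0065; it springs out at the next hole unless that is covered. More than 18 N against a hole's edge spoils it
- bar_end (a point): centre of the rubber-capped free end of the outer tube, on the bar's axis, 360 mm from the hinge pin at the start; the outer tube's other end is then 115 mm from the pin
- saddle: the stile and its white plastic saddle, fixed; origin at the middle of the saddle's floor, 82.5 mm above the counter, 312.5 mm from the hinge pin along -y of the sample; the floor is 55 mm long and ends at the stile's face. The bar's underside rests on it when home. More than 35 N from the bar spoils floor or stile
- catch (a joint): white sprung nose beside the saddle (-x side), m pushed back: 0 at rest, when it overhangs the bar's top edge by 2.5 mm; the bar pushes it back about 2.5 mm on its way down (a few newtons at the bar's end) and it snaps back over the bar when home
- mallet_mid (a point): rubber mallet lying behind the sample, black head 60 mm across and 85 mm long, tan hardwood shaft 25 mm thick, 330 mm long over all; this point lies on the shaft's axis mid-way along. A bystander: leave alone
- drip_cap: white plastic drip cap end, 60 x 30 x 38 mm, on the counter on the robot's side of the sample; origin at its underside. A bystander: leave alone
- bead_clip: aluminium bead clip, 45 x 22 x 20 mm, lying on the sample's show board; origin at its underside. A bystander: leave alone
- suction_cup: glazier's suction cup, 120 mm across, 70 mm tall, with a grey bar handle; origin at its underside. A bystander: leave alone
- tape_measure: grey tape measure, 70 x 34 x 66 mm; origin at its underside. A bystander: leave alone
- packers: stack of flat glazing packers, 100 x 28 x 25 mm; origin at its underside. A bystander: leave alone
- screw_tub: round clear tub with a white lid, 84 mm across, 55 mm tall; origin at its underside. A bystander: leave alone
- turntable_rim (a point): a point on the rim of the steel turntable (260 mm across, carrying four satin chrome handles, about 75 mm tall in all), 120 mm from its axis; it turns easily. A bystander: leave alone

How it is judged:
On the way, in this order (a step that is already met when the one before it is completed fails the run):
1. the outer tube is one hole shorter and the button has sprung out in that hole (value of joint sleeve between 0.0245 and 0.0575 m and value of joint snap_button below 0.0015 m), for 0.2 s.
2. the bar lies home in the saddle under the catch (all of step 1 and value of joint bar between -0.012 and 0.012 rad and value of joint catch below 0.0012 m), for 0.2 s.
At the end, for the whole second after the job is handed in: The button is out (less than 1.5 mm in) in the second hole (outer tube 24.5 to 57.5 mm from where it started), the bar lies at rest level in the saddle (within 0.012 rad of 0, about 4 mm at its end) and the catch has sprung back over it (less than 1.2 mm pushed back) (all of step 2 and velocity of joint bar between -0.05 and 0.05 rad/s); the robot touches nothing.
It fails at once if the button and the edge of its hole press on each other with more than 18 N (contact force between snap_button and sleeve above 18 N).
It fails at once if the bar is driven into the stile or the saddle with more than 35 N (contact force between sleeve and saddle above 35 N).
It fails at once if a bystander is shifted by more than 30 mm (distance of any of mallet_mid, drip_cap, bead_clip, suction_cup, tape_measure, packers, screw_tub, turntable_rim from where it was at the start of the episode above 0.03 m).
It also fails if it takes over 64 s, if anything falls off the work surface, if the arm or the gripper's body presses on something with over 40 N, if the wrist force passes 120 N, or if a joint passes its speed limit or range.

### The arm

A 6-joint arm with a two-finger parallel gripper is mounted at the origin on the work surface. World frame = base frame: x ahead of the robot, y to its left, z up, the work surface at z = 0. Lengths are in m, angles in rad, forces in N, time in s.
With the tool pointing down it reaches from about 0.375 to 0.975 m from the base axis. Payload 3.8 kg.
Tool frame: the origin (TCP) lies midway between the tips of the shut fingers; the grasp point (between the pads) lies 19 mm behind it; z points along the fingers, y is the line along which they close (so a half turn about z gives the same grasp; the last joint's range is limited). The gripper opens to 85 mm and grips with 20 to 120 N. Pads are 22 mm wide; open, the fingers measure 114 mm over their backs; the gripper's body (76 mm by 85 mm) begins 54 mm behind the grasp point. The pads swing forward as they close: fully open they stand 13 mm farther back than shut.
Start: joints at [1.171, 0.264, 1.604, -0, 1.274, -0.037], TCP at [0.24, 0.631, 0.231] pointing down, gripper open.
Joint ranges: [-2.63, 2.63], [-0.94, 2.18], [0.31, 2.57], [-1.31, 4.45], [0, 2.66], [-2.55, 2.55]. Speed limits (rad/s): [2.57, 2.57, 3.14, 3.14, 3.14, 3.14].

### API

Orientations are given as a rotation vector (axis times angle).
In Python, from workcell import read_state, vision, ticket gives the robot as it stands. The module is installed in compiled form; this text tells all that it offers.
- The arm moves only by the tool jog_arm, never from a script. Its arguments are lists of equal length, an entry for each row: "turn": the turn, a rotation vector about the tool's x, y, z in rad, a list of three; "delta_pos": the shift along the tool's x, y, z in m, a list of three; "gripper": the finger opening in m, from 0 to 0.0854. In form: {"turn": [[rx, ry, rz], ...], "delta_pos": [[dx, dy, dz], ...], "gripper": [gripper, ...]}. A call has 1 to 20 rows; each row shifts and turns the commanded pose from where the row before left it, along the tool's axes as they then stand; what a row does not reach is not made up. A row lasts 1/12 s, in which the tool goes at most 41.7 mm and 7.16 degrees, less where a joint would pass 70% of its speed; a pose out of reach is approached as far as the arm can. A call with a gripper value outside its range is refused whole. The fingers move at their own pace and stop on an object; "grip_force" is the grip in N (left out, the last holds). Time passes only in rows, so rows that do not move let the fingers close. It gives the time, the measured TCP pose, the force, the opening and the grip force at its end, in the units of the state.
- read_state(): the state, without advancing time (a new reading comes with each control period).
- vision.read_camera(name): name is "scene" or "top"; returns the picture (400x640x3 uint8, red, green, blue); there is no depth.
- vision.calibration(name): a dict with "vfov" (degrees; the focal length in pixels is half the picture's height over the tangent of half this angle, whatever the lens; pixels are square), "cx", "cy" (the principal point, pixels), "R" (3x3) and "t" (3): a world point X has camera coordinates R X + t. Camera axes: x right, y down, z forward; pixel columns grow to the right and rows downward; lengths in m; the calibration is good to about 2 mm. A picture is of the moment at which its call begins. calibration takes no time and is no camera call.
- ticket.finish_job(): hands the job in; it is judged then, once.
The state is a dict: "time": time; "q": joint angles; "joint_vel": joint speeds; "joint_torque": joint torques, N m; "tool_pos": TCP position; "tcp_rot": TCP orientation; "wrist_force": force on the tool from outside, world axes, zero at the start; "torque": the same for the moment, N m; "width": opening from 0.0 (shut) to 1.0 (fully open); "grip_force": force on a finger pad.
Only numpy, scipy, OpenCV 4.12 (cv2) and the standard library are available. Lean on these libraries where they do the work, as an engineer would, in place of code of your own. Each camera call takes 0.05 s, during which the arm holds its last target. There are 200 camera calls.

## Working session

There is one attempt and no reset: what is moved stays moved. The work goes in short steps, Python scripts to look and compute and a tool call to move; the robot and the scene stay as the last step left them, time stands still between calls to the robot, and variables do not carry over. Pictures are saved under pics/ and viewed, at most 10 in all, crops included, and the job is handed in when it is done.

Besides the shell and the picture viewer there is one more tool, called after "Emit:" as name(argument=value, ...), one argument or row to a line, values as JSON. jog_arm: Moves the arm, as the interface text tells. Its arguments: {"type":"object","properties":{"turn":{"type":"array","items":{"type":"array","items":{"type":"number"}}},"delta_pos":{"type":"array","items":{"type":"array","items":{"type":"number"}}},"gripper":{"type":"array","items":{"type":"number"}},"grip_force":{"type":"number"}},"required":["turn","delta_pos","gripper"]}

```bash
mkdir -p pics; python3 - <<'E'
from workcell import read_state, vision
import cv2
s=read_state();print({k:(v if not hasattr(v,'__len__') else [round(float(a),4) for a in v]) for k,v in s.items()})
for n in("scene","top"):
    im=vision.read_camera(n);cv2.imwrite(f"pics/{n}0.png",im[:,:,::-1]);c=vision.calibration(n);print(n,c)
E
```

```text
{'time': 0.0, 'q': [1.1711, 0.2647, 1.6054, 0.0, 1.2737, -0.0369], 'joint_vel': [0.0003, -0.0009, 0.0004, -0.0007, -0.0002, 0.001], 'joint_torque': [0.0001, -51.5106, -36.7312, 0.0003, 0.013, -0.0], 'tool_pos': [0.2393, 0.6304, 0.23], 'tcp_rot': [-0.5667, -3.0896, 0.0034], 'wrist_force': [0.4653, 0.46, 0.4588], 'torque': [-0.0082, -0.0093, -0.0131], 'grip_force': 0.0, 'width': 0.9998869946584671}
scene {'vfov': 51.17731221956279, 'cx': 317.8500771184844, 'cy': 195.56115230719112, 'R': array([[-0.73129333,  0.68204452,  0.00503326],
       [ 0.56203646,  0.60676782, -0.56209237],
       [-0.38642604, -0.40822553, -0.82705915]]), 't': array([ 0.38864985, -0.28891088,  1.42374638])}
top {'vfov': 47.64945172157663, 'cx': 320.84711637791435, 'cy': 193.8631315493391, 'R': array([[ 0.02205275, -0.99957026,  0.01931266],
       [-0.9868363 , -0.02485931, -0.1598003 ],
       [ 0.16021173, -0.0155344 , -0.98696043]]), 't': array([0.02334048, 0.57494412, 1.19414386])}
```

View pics/scene0.png

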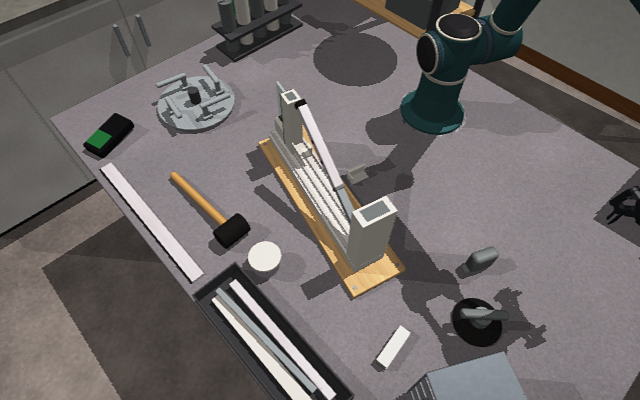

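View pics/top0.png

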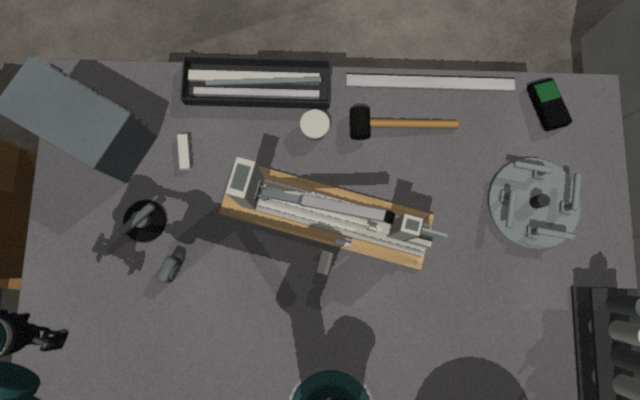

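The scene view shows the jamb at (372,225), the stile at (291,115) and the bar between them, with its black cap at (301,104). In the top view the jamb is at (240,178), the stile at (410,227) and the bar cap at (390,216). I'll zoom in for detail.

```bash
python3 - <<'E'
import cv2,numpy as np
a=cv2.imread("pics/top0.png")[145:280,210:450];b=cv2.imread("pics/scene0.png")[75:305,245:415]
cv2.imwrite("pics/t1.png",cv2.resize(a,None,fx=3.3,fy=3.3,interpolation=cv2.INTER_CUBIC))
cv2.imwrite("pics/s1.png",cv2.resize(b,None,fx=2.6,fy=2.6,interpolation=cv2.INTER_CUBIC))
E
```

```text
(no output)
```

View pics/t1.png

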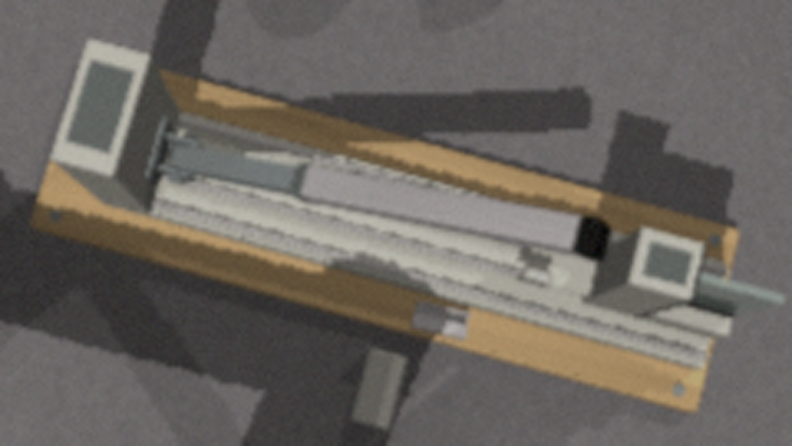

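View pics/s1.png

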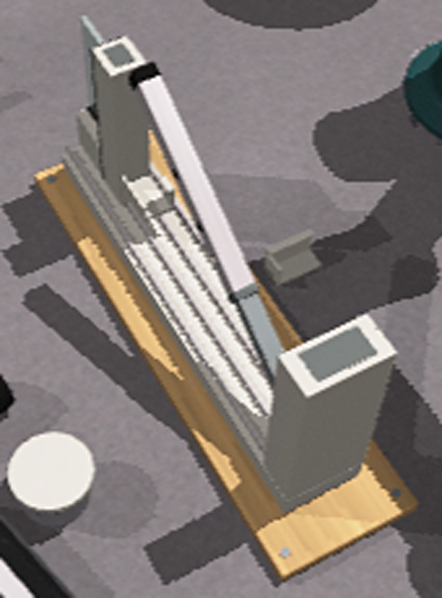

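The crops show the board corners, the jamb and stile tops and the bar edges clearly. In the top crop, the tube runs from (304,175) to the cap at (578,232). In the scene crop it runs from (244,291) to (148,80). I'll triangulate these points next.

```bash
cat > h.py <<'E'
import numpy as np
from workcell import vision
C={n:vision.calibration(n) for n in("scene","top")}
def ray(n,u,v):
    c=C[n];f=200/np.tan(np.radians(c["vfov"])/2)
    d=c["R"].T@np.array([(u-c["cx"])/f,(v-c["cy"])/f,1]);return -c["R"].T@c["t"],d/np.linalg.norm(d)
def plane(n,u,v,z):
    o,d=ray(n,u,v);return o+d*(z-o[2])/d[2]
def tri(s,t):
    (o,d),(p,e)=ray("scene",*s),ray("top",*t)
    k=np.linalg.lstsq(np.c_[d,-e],p-o,rcond=None)[0];a=o+k[0]*d;b=p+k[1]*e
    return (a+b)/2,np.linalg.norm(a-b)
def proj(n,X):
    c=C[n];f=200/np.tan(np.radians(c["vfov"])/2);p=c["R"]@X+c["t"];return p[:2]/p[2]*f+[c["cx"],c["cy"]]
S=lambda u,v:(245+u/2.6-.3,75+v/2.6-.3)
T=lambda u,v:(210+u/3.3-.35,145+v/3.3-.35)
E
python3 - <<'E'
from h import *
np.set_printoptions(precision=4,suppress=True)
P={"board+x-y":((35,178),(738,228)),"board-x+y":((416,505),(33,222)),
"jamb+x+y":((290,397),(90,40)),"jamb-x+y":((395,352),(52,163)),"jamb-x-y":((365,315),(113,175)),"jamb+x-y":((280,358),(150,53)),
"stile+x+y":((104,72),(645,228)),"stile-x+y":((145,66),(630,285)),"stile-x-y":((128,37),(690,298)),"stile+x-y":((92,45),(704,240)),
"cap+x":((139,87),(582,213)),"cap-x":((158,77),(575,250)),"tube+x":((233,297),(308,157)),"tube-x":((255,287),(300,193))}
for k,(s,t) in P.items():print(k,*tri(S(*s),T(*t)))
print("board -x-y z~.015",plane("top",*T(697,410),.015))
E
```

```text
board+x-y [ 0.5306 -0.2801  0.0104] 0.0022320296709495823
board-x+y [0.5212 0.3177 0.0121] 0.0018158224956624947
jamb+x+y [0.6286 0.2314 0.2422] 0.013230728135622698
jamb-x+y [0.5368 0.2572 0.2438] 0.0022805222114590665
jamb-x-y [0.5288 0.215  0.2456] 0.0007517861628051305
jamb+x-y [0.6146 0.1948 0.2466] 0.0028087503213496657
stile+x+y [ 0.5022 -0.1549  0.2504] 0.0064557854063045554
stile-x+y [ 0.4615 -0.1437  0.2414] 0.0005585398354837165
stile-x-y [ 0.4521 -0.1823  0.2493] 0.002147024908817823
stile+x-y [ 0.4917 -0.1911  0.2567] 0.001131996627924598
cap+x [ 0.5058 -0.1044  0.2699] 0.003426949814103652
cap-x [ 0.4818 -0.1011  0.2691] 6.357665768656198e-05
tube+x [0.5572 0.0842 0.1639] 0.002996343044008768
tube-x [0.5308 0.089  0.1599] 0.0014869795211262262
board -x-y z~.015 [ 0.3775 -0.2428  0.015 ]
```

Emit:
jog_arm(
  turn=[
    [0, 0, 0.1217],
    [0, 0, 0.1217],
    [0, 0, 0.1217],
    [0, 0, 0.1217],
    [0, 0, 0.1217],
    [0, 0, 0.1217],
    [0, 0, 0.1217],
    [0, 0, 0.1217],
    [0, 0, 0.1217],
    [0, 0, 0.1217],
    [0, 0, 0.1217],
    [0, 0, 0.1217],
  ],
  delta_pos=[
    [0, 0, -0.011],
    [0, 0, -0.011],
    [0, 0, -0.011],
    [0, 0, -0.011],
    [0, 0, -0.011],
    [0, 0, -0.011],
    [0, 0, -0.011],
    [0, 0, -0.011],
    [0, 0, -0.011],
    [0, 0, -0.011],
    [0, 0, -0.011],
    [0, 0, -0.011],
  ],
  gripper=[0.085, 0.085, 0.085, 0.085, 0.085, 0.085, 0.085, 0.085, 0.085, 0.085, 0.085, 0.085],
  grip_force=20,
)

```text
time: 1.1
tool_pos: [0.2394, 0.6308, 0.363]
tcp_rot: [2.489, 1.916, -0.002]
wrist_force: [-0.4, 0.8, 0.8]
width: 0.999
grip_force: 0.0
```

Emit:
jog_arm(
  turn=[
    [0, 0, 0],
    [0, 0, 0],
    [0, 0, 0],
    [0, 0, 0],
    [0, 0, 0],
    [0, 0, 0],
    [0, 0, 0],
    [0, 0, 0],
    [0, 0, 0],
    [0, 0, 0],
    [0, 0, 0],
    [0, 0, 0],
    [0, 0, 0],
    [0, 0, 0],
    [0, 0, 0],
    [0, 0, 0],
    [0, 0, 0],
    [0, 0, 0],
    [0, 0, 0],
    [0, 0, 0],
  ],
  delta_pos=[
    [-0.0275, 0.0239, 0],
    [-0.0275, 0.0239, 0],
    [-0.0275, 0.0239, 0],
    [-0.0275, 0.0239, 0],
    [-0.0275, 0.0239, 0],
    [-0.0275, 0.0239, 0],
    [-0.0275, 0.0239, 0],
    [-0.0275, 0.0239, 0],
    [-0.0275, 0.0239, 0],
    [-0.0275, 0.0239, 0],
    [-0.0275, 0.0239, 0],
    [-0.0275, 0.0239, 0],
    [-0.0275, 0.0239, 0],
    [-0.0275, 0.0239, 0],
    [-0.0275, 0.0239, 0],
    [-0.0275, 0.0239, 0],
    [-0.0275, 0.0239, 0],
    [-0.0275, 0.0239, 0],
    [0, 0, 0],
    [0, 0, 0],
  ],
  gripper=[0.085, 0.085, 0.085, 0.085, 0.085, 0.085, 0.085, 0.085, 0.085, 0.085, 0.085, 0.085, 0.085, 0.085, 0.085, 0.085, 0.085, 0.085, 0.085, 0.085],
)

```text
time: 2.77
tool_pos: [0.5327, 0.0426, 0.3623]
tcp_rot: [-2.486, -1.919, 0.002]
wrist_force: [-0.3, 0.2, -0.0]
width: 0.997
grip_force: 0.0
```

```bash
cat > go.py <<'E'
import sys
from h import *
from workcell import read_state
from scipy.spatial.transform import Rotation as Ro
s=read_state();R=Ro.from_rotvec(s["tcp_rot"]).as_matrix()
np.set_printoptions(precision=4,suppress=True)
print("t",s["time"],"tcp",np.array(s["tool_pos"]),"F",np.array(s["wrist_force"]),"yaw",np.arctan2(R[1,1],R[0,1]),"zax",R[:,2])
if len(sys.argv)>3:
    print("delta tool",R.T@(np.array(sys.argv[1:4],float)-s["tool_pos"]))
E
python3 go.py .5325 .0435 .154
```

```text
t 2.7667 tcp [0.5327 0.0426 0.3623] F [-0.2669  0.1805 -0.0352] yaw -0.25620775753120306 zax [-0.0018  0.0001 -1.    ]
delta tool [ 0.0009 -0.0001  0.2083]
```

Emit:
jog_arm(
  turn=[
    [0, 0, 0],
    [0, 0, 0],
    [0, 0, 0],
    [0, 0, 0],
    [0, 0, 0],
    [0, 0, 0],
    [0, 0, 0],
    [0, 0, 0],
    [0, 0, 0],
    [0, 0, 0],
    [0, 0, 0],
    [0, 0, 0],
    [0, 0, 0],
  ],
  delta_pos=[
    [0, 0, 0.02],
    [0, 0, 0.02],
    [0, 0, 0.02],
    [0, 0, 0.02],
    [0, 0, 0.02],
    [0, 0, 0.02],
    [0, 0, 0.02],
    [0, 0, 0.02],
    [0, 0, 0.02],
    [0, 0, 0.02],
    [0, 0, 0.008],
    [0, 0, 0],
    [0, 0, 0],
  ],
  gripper=[0.085, 0.085, 0.085, 0.085, 0.085, 0.085, 0.085, 0.085, 0.085, 0.085, 0.085, 0.06, 0.045],
)

```text
time: 3.85
tool_pos: [0.5321, 0.0451, 0.1554]
tcp_rot: [-2.482, -1.925, 0.001]
wrist_force: [0.1, -0.3, -0.2]
width: 0.741
grip_force: 0.0
```

```bash
python3 - <<'E'
from h import *
import cv2
o=[]
for n in("scene","top"):
    im=vision.read_camera(n)[:,:,::-1]
    u,v=proj(n,np.array([.5325,.0435,.1726])).astype(int);print(n,u,v)
    o.append(cv2.resize(im[v-45:v+45,u-45:u+45],(396,396),interpolation=cv2.INTER_CUBIC))
cv2.imwrite("pics/c2.png",np.hstack(o))
E
python3 go.py
```

```text
scene 329 171
top 318 202
t 3.95 tcp [0.5335 0.0448 0.1569] F [1.0235 0.1523 0.0281] yaw -0.25182713231757464 zax [ 0.0025  0.0002 -1.    ]
```

View pics/c2.png

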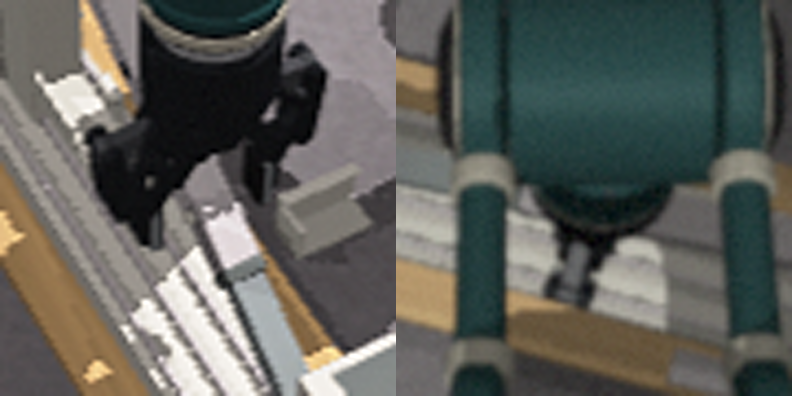

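The left half of the crop shows the fingers straddling the tube, with the tube's end at (240,260). The right half (top view) is hidden by the arm. I'll lower slightly and close.

Emit:
jog_arm(
  turn=[
    [0, 0, 0],
    [0, 0, 0],
    [0, 0, 0],
    [0, 0, 0],
    [0, 0, 0],
    [0, 0, 0],
    [0, 0, 0],
    [0, 0, 0],
    [0, 0, 0],
    [0, 0, 0],
  ],
  delta_pos=[
    [0, 0, 0.003],
    [0, 0, 0],
    [0, 0, 0],
    [0, 0, 0],
    [0, 0, 0],
    [0, 0, 0],
    [0, 0, 0],
    [0, 0, 0],
    [0, 0, 0],
    [0, 0, 0],
  ],
  gripper=[0.04, 0.036, 0.033, 0.03, 0.027, 0.024, 0.022, 0.02, 0.02, 0.02],
  grip_force=20,
)

```text
time: 4.78
tool_pos: [0.5299, 0.0445, 0.1521]
tcp_rot: [-2.481, -1.922, 0.006]
wrist_force: [-9.0, 0.7, 4.9]
width: 0.291
grip_force: 20.4
```

```bash
python3 go.py
```

```text
t 4.7833 tcp [0.5299 0.0445 0.1521] F [-8.9901  0.698   4.8958] yaw -0.2524515654111436 zax [-0.0054  0.0003 -1.    ]
```

Emit:
jog_arm(
  turn=[
    [0, 0, 0],
    [0, 0, 0],
    [0, 0, 0],
    [0, 0, 0],
    [0, 0, 0],
    [0, 0, 0],
  ],
  delta_pos=[
    [0, -0.0012, 0],
    [0, -0.0012, 0],
    [0.00088, 0, 0.00048],
    [0.00088, 0, 0.00048],
    [0.00088, 0, 0.00048],
    [0, 0, 0],
  ],
  gripper=[0.02, 0.02, 0.02, 0.02, 0.02, 0.02],
)

```text
time: 5.28
tool_pos: [0.5305, 0.0465, 0.1509]
tcp_rot: [2.483, 1.924, -0.003]
wrist_force: [-2.9, -4.4, 1.4]
width: 0.292
grip_force: 20.3
```

```bash
python3 go.py
```

```text
t 5.2833 tcp [0.5305 0.0465 0.1509] F [-2.8579 -4.4424  1.4314] yaw -0.25233954592965363 zax [-0.0011 -0.0017 -1.    ]
```

Emit:
jog_arm(
  turn=[
    [0, 0, 0],
    [0, 0, 0],
    [0, 0, 0],
    [0, 0, 0],
  ],
  delta_pos=[
    [0.00088, 0, 0.00048],
    [0.00088, 0, 0.00048],
    [0.00088, 0, 0.00048],
    [0, 0, 0],
  ],
  gripper=[0.02, 0.02, 0.02, 0.02],
)

```text
time: 5.62
tool_pos: [0.531, 0.0485, 0.1498]
tcp_rot: [2.482, 1.924, -0.004]
wrist_force: [-4.0, -6.0, 2.2]
width: 0.293
grip_force: 19.9
```

Emit:
jog_arm(
  turn=[
    [0, 0, 0],
    [0, 0, 0],
    [0, 0, 0],
    [0, 0, 0],
  ],
  delta_pos=[
    [0.00088, 0, 0.00048],
    [0.00088, 0, 0.00048],
    [0, 0, 0],
    [0, 0, 0],
  ],
  gripper=[0.02, 0.02, 0.02, 0.02],
)

```text
time: 5.95
tool_pos: [0.5316, 0.0511, 0.1483]
tcp_rot: [2.483, 1.924, -0.002]
wrist_force: [-2.9, -4.1, 0.8]
width: 0.289
grip_force: 19.7
```

Emit:
jog_arm(
  turn=[
    [0, 0, 0],
    [0, 0, 0],
    [0, 0, 0],
    [0, 0, 0],
    [0, 0, 0],
    [0, 0, 0],
  ],
  delta_pos=[
    [0.00088, 0, 0.00048],
    [0.00088, 0, 0.00048],
    [0.00088, 0, 0.00048],
    [0.00088, 0, 0.00048],
    [0.00088, 0, 0.00048],
    [0.00088, 0, 0.00048],
  ],
  gripper=[0.02, 0.02, 0.02, 0.02, 0.02, 0.02],
)

```text
time: 6.45
tool_pos: [0.5329, 0.0559, 0.1455]
tcp_rot: [2.483, 1.924, -0.003]
wrist_force: [-3.0, -5.2, 1.5]
width: 0.292
grip_force: 20.2
```

Emit:
jog_arm(
  turn=[
    [0, 0, 0],
    [0, 0, 0],
    [0, 0, 0],
    [0, 0, 0],
    [0, 0, 0],
    [0, 0, 0],
  ],
  delta_pos=[
    [0.00088, 0, 0.00048],
    [0.00088, 0, 0.00048],
    [0.00088, 0, 0.00048],
    [0.00088, 0, 0.00048],
    [0.00088, 0, 0.00048],
    [0.00088, 0, 0.00048],
  ],
  gripper=[0.02, 0.02, 0.02, 0.02, 0.02, 0.02],
)

```text
time: 6.95
tool_pos: [0.5342, 0.061, 0.1426]
tcp_rot: [2.483, 1.924, -0.003]
wrist_force: [-3.4, -6.4, 2.1]
width: 0.286
grip_force: 20.2
```

Emit:
jog_arm(
  turn=[
    [0, 0, 0],
    [0, 0, 0],
    [0, 0, 0],
    [0, 0, 0],
  ],
  delta_pos=[
    [0.00088, 0, 0.00048],
    [0.00088, 0, 0.00048],
    [0.00088, 0, 0.00048],
    [0.00088, 0, 0.00048],
  ],
  gripper=[0.02, 0.02, 0.02, 0.02],
)

```text
time: 7.28
tool_pos: [0.535, 0.0644, 0.1406]
tcp_rot: [2.483, 1.924, -0.003]
wrist_force: [-2.9, -5.7, 1.5]
width: 0.289
grip_force: 20.3
```

Emit:
jog_arm(
  turn=[
    [0, 0, 0],
    [0, 0, 0],
    [0, 0, 0],
  ],
  delta_pos=[
    [0.00088, 0, 0.00048],
    [0.00088, 0, 0.00048],
    [0, 0, 0],
  ],
  gripper=[0.02, 0.02, 0.02],
)

```text
time: 7.53
tool_pos: [0.5356, 0.0665, 0.1395]
tcp_rot: [2.483, 1.924, -0.002]
wrist_force: [-2.8, -4.5, -0.0]
width: 0.29
grip_force: 20.1
```

Emit:
jog_arm(
  turn=[
    [0, 0, 0],
    [0, 0, 0],
    [0, 0, 0],
  ],
  delta_pos=[
    [0.00088, 0, 0.00048],
    [0.00088, 0, 0.00048],
    [0.00088, 0, 0.00048],
  ],
  gripper=[0.02, 0.02, 0.02],
)

```text
time: 7.78
tool_pos: [0.5361, 0.0687, 0.1381]
tcp_rot: [2.483, 1.924, -0.003]
wrist_force: [-3.6, -5.6, 2.2]
width: 0.29
grip_force: 20.2
```

Emit:
jog_arm(
  turn=[
    [0, 0, 0],
    [0, 0, 0],
    [0, 0, 0],
  ],
  delta_pos=[
    [0.00088, 0, 0.00048],
    [0.00088, 0, 0.00048],
    [0.00088, 0, 0.00048],
  ],
  gripper=[0.02, 0.02, 0.02],
)

```text
time: 8.03
tool_pos: [0.5368, 0.0716, 0.1365]
tcp_rot: [2.483, 1.924, -0.002]
wrist_force: [-2.3, -4.4, -0.9]
width: 0.29
grip_force: 20.0
```

Emit:
jog_arm(
  turn=[
    [0, 0, 0],
    [0, 0, 0],
  ],
  delta_pos=[
    [0.00088, 0, 0.00048],
    [0.00088, 0, 0.00048],
  ],
  gripper=[0.02, 0.02],
)

```text
time: 8.2
tool_pos: [0.5373, 0.0736, 0.1353]
tcp_rot: [-2.483, -1.924, 0.002]
wrist_force: [-1.9, -5.5, -2.2]
width: 0.291
grip_force: 19.8
```

Emit:
jog_arm(
  turn=[
    [0, 0, 0],
    [0, 0, 0],
  ],
  delta_pos=[
    [0.00088, 0, 0.0006],
    [0.00088, 0, 0.0006],
  ],
  gripper=[0.02, 0.02],
)

```text
time: 8.37
tool_pos: [0.5377, 0.0753, 0.1344]
tcp_rot: [2.483, 1.924, -0.002]
wrist_force: [-1.2, -5.0, -1.0]
width: 0.287
grip_force: 19.9
```

Emit:
jog_arm(
  turn=[
    [0, 0, 0],
    [0, 0, 0],
    [0, 0, 0],
  ],
  delta_pos=[
    [0.00088, 0, 0.0006],
    [0.00088, 0, 0.0006],
    [0.00088, 0, 0.0006],
  ],
  gripper=[0.02, 0.02, 0.02],
)

```text
time: 8.62
tool_pos: [0.5381, 0.0766, 0.1335]
tcp_rot: [2.482, 1.924, -0.005]
wrist_force: [-5.9, -12.1, 8.5]
width: 0.284
grip_force: 20.8
```

Emit:
jog_arm(
  turn=[
    [0, 0, 0],
    [0, 0, 0],
    [0, 0, 0],
    [0, 0, 0],
  ],
  delta_pos=[
    [-0.0013, 0, -0.0008],
    [-0.0009, 0, -0.0006],
    [0, 0, 0],
    [0, 0, 0],
  ],
  gripper=[0.02, 0.02, 0.02, 0.02],
)

```text
time: 8.95
tool_pos: [0.538, 0.0763, 0.1339]
tcp_rot: [-2.483, -1.924, 0.0]
wrist_force: [0.2, -0.9, -5.1]
width: 0.292
grip_force: 20.2
```

Emit:
jog_arm(
  turn=[
    [0, 0, 0],
    [0, 0, 0],
    [0, 0, 0],
    [0, 0, 0],
    [0, 0, 0],
    [0, 0, 0],
    [0, 0, 0],
    [0, 0, 0],
    [0, 0, 0],
    [0, 0, 0],
    [0, 0, 0],
    [0, 0, 0],
    [0, 0, 0],
    [0, 0, 0],
  ],
  delta_pos=[
    [0, 0, 0],
    [0, 0, 0],
    [0, 0, 0],
    [0, 0, 0],
    [0, 0, 0],
    [0, 0, -0.02],
    [0, 0, -0.02],
    [0, 0, -0.02],
    [0, 0, -0.02],
    [0, 0, -0.02],
    [0, 0, -0.02],
    [0, 0, -0.02],
    [0, 0, -0.02],
    [0, 0, -0.02],
  ],
  gripper=[0.035, 0.045, 0.055, 0.065, 0.065, 0.065, 0.065, 0.065, 0.065, 0.065, 0.065, 0.065, 0.065, 0.065],
)

```text
time: 10.12
tool_pos: [0.5382, 0.0761, 0.3156]
tcp_rot: [2.483, 1.924, 0.001]
wrist_force: [0.8, -0.0, 0.1]
width: 0.765
grip_force: 0.0
```

```bash
python3 - <<'E'
from h import *
import cv2
im=vision.read_camera("scene")[:,:,::-1]
a=cv2.resize(im[90:220,270:390],None,fx=4.6,fy=4.6,interpolation=cv2.INTER_CUBIC)
cv2.imwrite("pics/c3.png",a)
E
python3 go.py
```

```text
t 10.1667 tcp [0.5403 0.0763 0.3207] F [1.4932 0.0455 3.5296] yaw -0.25238897535199806 zax [ 0.0081  0.0009 -1.    ]
```

View pics/c3.png

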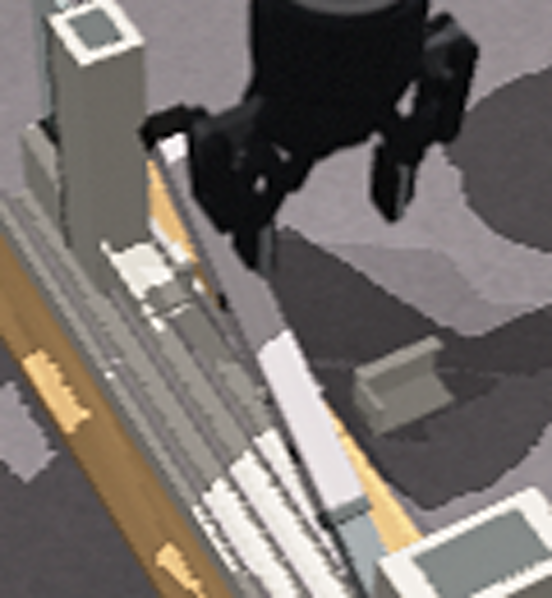

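The crop shows the tube one hole shorter, with its lower end at (345,510) and its cap clear of the stile. Next I'll shut the fingers and move over the bar, about 225 mm from the hinge.

Emit:
jog_arm(
  turn=[
    [0, 0, 0],
    [0, 0, 0],
    [0, 0, 0],
    [0, 0, 0],
    [0, 0, 0],
    [0, 0, 0],
    [0, 0, 0],
    [0, 0, 0],
    [0, 0, 0],
    [0, 0, 0],
    [0, 0, 0],
    [0, 0, 0],
  ],
  delta_pos=[
    [-0.0197, 0, 0],
    [-0.0197, 0, 0],
    [-0.0197, 0, 0],
    [-0.0197, 0, 0],
    [-0.0197, 0, 0],
    [-0.0197, 0, 0],
    [0, 0, 0],
    [0, 0, 0.012],
    [0, 0, 0.012],
    [0, 0, 0.012],
    [0, 0, 0.012],
    [0, 0, 0],
  ],
  gripper=[0, 0, 0, 0, 0, 0, 0, 0, 0, 0, 0, 0],
)

```text
time: 11.17
tool_pos: [0.5065, -0.0374, 0.2618]
tcp_rot: [-2.478, -1.922, 0.008]
wrist_force: [-0.4, -0.3, -0.8]
width: 0.003
grip_force: 0.0
```

```bash
python3 go.py
```

```text
t 11.1667 tcp [ 0.5065 -0.0374  0.2618] F [-0.4111 -0.2811 -0.8327] yaw -0.25126828518218364 zax [-0.007  0.001 -1.   ]
```

Emit:
jog_arm(
  turn=[
    [0, 0, 0],
    [0, 0, 0],
    [0, 0, 0],
    [0, 0, 0],
    [0, 0, 0],
    [0, 0, 0],
    [0, 0, 0],
    [0, 0, 0],
    [0, 0, 0],
    [0, 0, 0],
    [0, 0, 0],
  ],
  delta_pos=[
    [0, 0, 0.004],
    [0, 0, 0.004],
    [0, 0, 0.004],
    [0, 0, 0.004],
    [0, 0, 0.004],
    [0, 0, 0.004],
    [0, 0, 0.004],
    [0, 0, 0.004],
    [0, 0, 0.004],
    [0, 0, 0.004],
    [0, 0, 0],
  ],
  gripper=[0, 0, 0, 0, 0, 0, 0, 0, 0, 0, 0],
)

```text
time: 12.08
tool_pos: [0.5086, -0.0384, 0.2256]
tcp_rot: [-2.483, -1.924, 0.0]
wrist_force: [0.5, -0.5, 1.0]
width: 0.003
grip_force: 0.3
```

Emit:
jog_arm(
  turn=[
    [0, 0, 0],
    [0, 0, 0],
    [0, 0, 0],
    [0, 0, 0],
    [0, 0, 0],
    [0, 0, 0],
    [0, 0, 0],
    [0, 0, 0],
  ],
  delta_pos=[
    [0, 0, 0.004],
    [0, 0, 0.004],
    [0, 0, 0.004],
    [0, 0, 0.004],
    [0, 0, 0.004],
    [0, 0, 0.004],
    [0, 0, 0.004],
    [0, 0, 0.004],
  ],
  gripper=[0, 0, 0, 0, 0, 0, 0, 0],
)

```text
time: 12.75
tool_pos: [0.5086, -0.0385, 0.1939]
tcp_rot: [-2.483, -1.924, 0.0]
wrist_force: [-0.4, -0.7, 3.1]
width: -0.004
grip_force: 1.3
```

```bash
python3 go.py; python3 - <<'E'
from h import *
import cv2
im=vision.read_camera("scene")[:,:,::-1]
cv2.imwrite("pics/c4.png",cv2.resize(im[85:215,255:385],None,fx=4.4,fy=4.4,interpolation=cv2.INTER_CUBIC))
E
```

```text
t 12.75 tcp [ 0.5086 -0.0385  0.1939] F [-0.4425 -0.7332  3.1437] yaw -0.25242814455674856 zax [-0.0002 -0.0001 -1.    ]
```

View pics/c4.png

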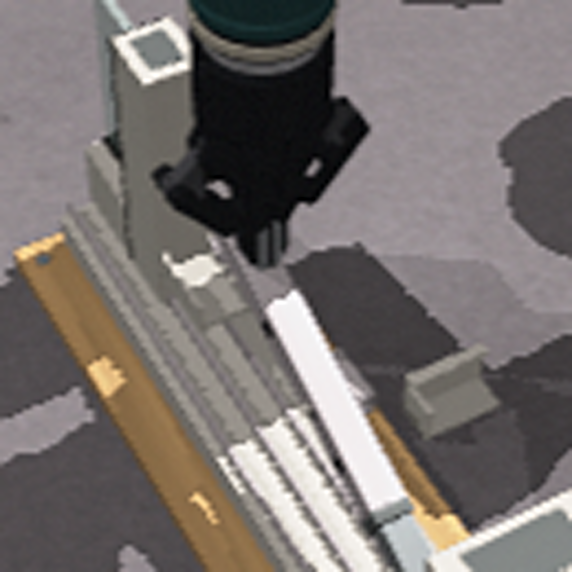

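The closed fingertips sit on the bar at (265,262) and press with about 3 N. The bar is swinging down past the stile.

Emit:
jog_arm(
  turn=[
    [0, 0, 0],
    [0, 0, 0],
    [0, 0, 0],
    [0, 0, 0],
    [0, 0, 0],
    [0, 0, 0],
    [0, 0, 0],
    [0, 0, 0],
  ],
  delta_pos=[
    [0, 0, 0.003],
    [0, 0, 0.003],
    [0, 0, 0.003],
    [0, 0, 0.003],
    [0, 0, 0.003],
    [0, 0, 0.003],
    [0, 0, 0.003],
    [0, 0, 0.003],
  ],
  gripper=[0, 0, 0, 0, 0, 0, 0, 0],
)

```text
time: 13.47
tool_pos: [0.5087, -0.0385, 0.1701]
tcp_rot: [2.483, 1.924, -0.0]
wrist_force: [-0.3, -1.1, 2.3]
width: -0.006
grip_force: 1.3
```

Emit:
jog_arm(
  turn=[
    [0, 0, 0],
    [0, 0, 0],
    [0, 0, 0],
    [0, 0, 0],
    [0, 0, 0],
    [0, 0, 0],
    [0, 0, 0],
    [0, 0, 0],
    [0, 0, 0],
    [0, 0, 0],
  ],
  delta_pos=[
    [0, 0, 0.003],
    [0, 0, 0.003],
    [0, 0, 0.003],
    [0, 0, 0.003],
    [0, 0, 0.003],
    [0, 0, 0.003],
    [0, 0, 0.003],
    [0, 0, 0.003],
    [0, 0, 0.003],
    [0, 0, 0.003],
  ],
  gripper=[0, 0, 0, 0, 0, 0, 0, 0, 0, 0],
)

```text
time: 14.3
tool_pos: [0.5086, -0.0385, 0.14]
tcp_rot: [2.483, 1.924, -0.0]
wrist_force: [0.7, -0.9, 2.7]
width: 0.005
grip_force: 1.3
```

Emit:
jog_arm(
  turn=[
    [0, 0, 0],
    [0, 0, 0],
    [0, 0, 0],
    [0, 0, 0],
    [0, 0, 0],
    [0, 0, 0],
    [0, 0, 0],
    [0, 0, 0],
    [0, 0, 0],
    [0, 0, 0],
    [0, 0, 0],
  ],
  delta_pos=[
    [0, 0, 0.002],
    [0, 0, 0.002],
    [0, 0, 0.002],
    [0, 0, 0.002],
    [0, 0, 0.002],
    [0, 0, 0.002],
    [0, 0, 0.002],
    [0, 0, 0.002],
    [0, 0, 0.002],
    [0, 0, 0.002],
    [0, 0, 0.002],
  ],
  gripper=[0, 0, 0, 0, 0, 0, 0, 0, 0, 0, 0],
)

```text
time: 15.22
tool_pos: [0.5089, -0.039, 0.1187]
tcp_rot: [2.482, 1.924, -0.0]
wrist_force: [-1.6, -3.2, 4.3]
width: 0.002
grip_force: 2.4
```

Emit:
jog_arm(
  turn=[
    [0, 0, 0],
    [0, 0, 0],
    [0, 0, 0],
    [0, 0, 0],
    [0, 0, 0],
    [0, 0, 0],
  ],
  delta_pos=[
    [0, 0, 0.001],
    [0, 0, 0.001],
    [0, 0, 0.001],
    [0, 0, 0.001],
    [0, 0, 0.001],
    [0, 0, 0],
  ],
  gripper=[0, 0, 0, 0, 0, 0],
)

```text
time: 15.72
tool_pos: [0.5089, -0.0384, 0.1132]
tcp_rot: [2.483, 1.924, 0.001]
wrist_force: [0.9, -2.0, 2.9]
width: -0.001
grip_force: 1.7
```

Emit:
jog_arm(
  turn=[
    [0, 0, 0],
    [0, 0, 0],
    [0, 0, 0],
    [0, 0, 0],
    [0, 0, 0],
  ],
  delta_pos=[
    [0, 0, 0.001],
    [0, 0, 0.001],
    [0, 0, 0.001],
    [0, 0, 0.001],
    [0, 0, 0],
  ],
  gripper=[0, 0, 0, 0, 0],
)

```text
time: 16.13
tool_pos: [0.5083, -0.0378, 0.1087]
tcp_rot: [-2.483, -1.923, -0.0]
wrist_force: [0.7, -0.3, 1.5]
width: 0.002
grip_force: 0.7
```

Emit:
jog_arm(
  turn=[
    [0, 0, 0],
    [0, 0, 0],
    [0, 0, 0],
  ],
  delta_pos=[
    [0, 0, 0.001],
    [0, 0, 0.001],
    [0, 0, 0],
  ],
  gripper=[0, 0, 0],
)

```text
time: 16.38
tool_pos: [0.5083, -0.0379, 0.1075]
tcp_rot: [-2.482, -1.923, 0.0]
wrist_force: [-2.4, 0.2, 6.2]
width: -0.002
grip_force: 3.1
```

Emit:
jog_arm(
  turn=[
    [0, 0, 0],
    [0, 0, 0],
    [0, 0, 0],
  ],
  delta_pos=[
    [0, 0, 0.001],
    [0, 0, 0.001],
    [0, 0, 0],
  ],
  gripper=[0, 0, 0],
)

```text
time: 16.63
tool_pos: [0.5084, -0.0379, 0.1075]
tcp_rot: [-2.482, -1.923, 0.001]
wrist_force: [-7.0, 1.8, 18.2]
width: -0.0
grip_force: 9.0
```

There's a firm stop at TCP z = 0.1075, exactly the height of a level bar's top. Now I'll lift off and check.

Emit:
jog_arm(
  turn=[
    [0, 0, 0],
    [0, 0, 0],
    [0, 0, 0],
    [0, 0, 0],
    [0, 0, 0],
    [0, 0, 0],
    [0, 0, 0],
    [0, 0, 0],
    [0, 0, 0],
    [0, 0, 0],
    [0, 0, 0],
    [0, 0, 0],
    [0, 0, 0],
  ],
  delta_pos=[
    [0, 0, -0.004],
    [0, 0, -0.01],
    [0, 0, -0.02],
    [0, 0, -0.03],
    [0, 0, -0.03],
    [0, 0, -0.03],
    [0, 0, -0.03],
    [0, 0, -0.03],
    [0.03, -0.02, -0.02],
    [0.03, -0.02, -0.02],
    [0.03, -0.02, -0.02],
    [0, 0, 0],
    [0, 0, 0],
  ],
  gripper=[0, 0, 0, 0, 0, 0, 0, 0, 0, 0, 0, 0, 0],
)

```text
time: 17.72
tool_pos: [0.473, 0.0654, 0.351]
tcp_rot: [2.479, 1.928, 0.004]
wrist_force: [0.7, -0.0, 0.1]
width: 0.002
grip_force: 0.0
```

```bash
python3 go.py; python3 - <<'E'
from h import *
import cv2
im=vision.read_camera("scene")[:,:,::-1]
cv2.imwrite("pics/c5.png",cv2.resize(im[95:225,265:395],None,fx=4.5,fy=4.5,interpolation=cv2.INTER_CUBIC))
E
```

```text
t 17.7167 tcp [0.473  0.0654 0.351 ] F [ 0.692  -0.0438  0.1239] yaw -0.2486284958489317 zax [ 0.0029  0.0005 -1.    ]
```

View pics/c5.png

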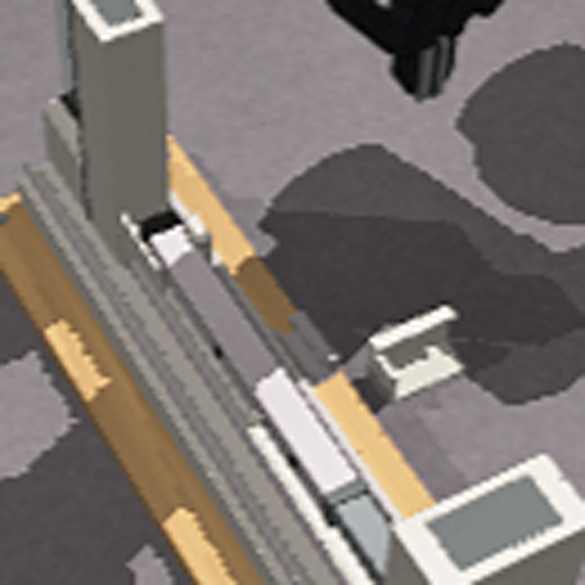

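The crop shows the bar lying in the saddle with its cap at (160,225) by the stile. Open holes show at (293,462) and (218,350). The middle hole, near (263,417), isn't dark, as expected if the button fills it.

```bash
python3 -c "
from workcell import ticket
print(ticket.finish_job())"
```

```text
the job is handed in; nothing more can be done
None
```

The job is handed in but no verdict came back: the tube went about 37 mm to the button's stop in the next hole, the bar stopped firmly at level height in the saddle, and the arm is clear of everything.

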